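# Roll a press roller into its V-block

### The job

Roll the loose metal press roller along the bench, pushing it by its side with the fingertips, up the ramp of the V-block until it drops in and lies fully down in the groove, with both of its ends sticking out past the block. Do not grip the roller or lift it off the bench: it is only pushed, leave the jar, the tin and the wooden planer block where they are, and take the hand away when the roller lies still.

Things in the scene. Friction and masses are not known exactly. Their poses are not given: they have to be found in the camera images.
- roller: the press roller: smooth bare-metal tube 180 mm long, 40 mm in diameter, about 0.4 kg, a red band near each end, lying loose on the bench. Origin at its centre, on its axis; x along the tube (y, z turn as it rolls). It starts on the block's ramp side, 170 to 230 mm from the groove, up to 0.12 rad askew and 20 mm off along it. It stays put until pushed, then may roll on by itself.
- vblock: the low V-block, fixed, 110 mm long: blue ramp, shallow steel groove (faces 30 degrees from level), blue back bar 18 mm high from y = +26 to +48 mm. Origin on the bench under the middle of the groove's bottom line; x along the groove, z up, +y the way the roller must travel. Groove bottom is 3 mm high; a roller lying in it has its axis over y = 0, 26 mm above the bench.
- vblock_foot (a point): middle of the ramp's foot, at bench height, 78 mm before the groove's bottom line (block's y = -78 mm). Same axes as the block.
- vblock_lip (a point): middle of the lip at the top of the ramp, 12 mm above the bench, at block's y = -16 mm; from here the groove falls away. Same axes as the block.
- jar: white ink jar with a green cap, 66 mm in diameter, 95 mm tall, loose, to be left alone. Origin at the centre of its underside.
- tin: tin with a yellow band, 60 mm in diameter, 80 mm tall, loose, to be left alone. Origin at the centre of its underside.
- planer: light wooden planer block, 70 x 110 x 36 mm (x, y, z), loose, to be left alone. Origin at the centre of its underside.
- tray: open red tray of spacing metal, fixed, 150 x 220 x 55 mm (x, y, z; metal up to about 75 mm). Origin at the centre of its underside.
Mind the look-alikes: they are no part of the job. Several things have the shape of the roller; the one meant has the colours described above.

How it is judged:
By the outcome, as a careful person would: the job done as asked, in the order asked, and still so for the second after the job is handed in, with the robot touching nothing.
It also fails if it takes over 42 s, if anything falls off the work surface, if the arm or the gripper's body presses on something with over 40 N, if the wrist force passes 120 N, or if a joint passes its speed limit or range.

### The arm

A 6-joint arm with a two-finger parallel gripper is mounted at the origin on the work surface. World frame = base frame: x ahead of the robot, y to its left, z up, the work surface at z = 0. Lengths are in mm, angles in rad, forces in N, time in s.
With the tool pointing down it reaches from about 350 to 925 mm from the base axis. Payload 6.4 kg.
Tool frame: the origin (TCP) lies between the finger pads; the fingertips stand 8 mm ahead of it and the grasp point (between the pads) lies 11 mm behind it (env.finger_overhang is the distance from the TCP to the fingertips, in mm); z points along the fingers, y is the line along which they close (so a half turn about z gives the same grasp; the last joint's range is limited). The gripper opens to 94 mm and grips with 3 to 60 N. Pads are 16 mm wide; open, the fingers measure 119 mm over their backs; the gripper's body (75 mm by 177 mm) begins 78 mm behind the grasp point.
Start: joints at [-1.423, 0.245, 1.558, -0, 1.339, -0.174], TCP at [205.583, -616.643, 182.355] pointing down, gripper open.
Joint ranges: [-3.13, 3.13], [-1.02, 2.26], [0.13, 2.54], [-0.95, 4.09], [0.21, 2.88], [-2.74, 2.74]. Speed limits (rad/s): [2.57, 2.57, 3.14, 3.14, 3.14, 3.14].

### API

Orientations are given as a unit quaternion [x, y, z, w].
In Python, from cell import env gives the robot as it stands.
- The arm moves only by the tool move_arm, never from a script. Its argument "targets" is a list of rows, each a list of 7 numbers: the shift along the tool's x, y, z normalised to -1 to 1, where 1 is 0.4 m, then the turn, a rotation vector about the tool's x, y, z normalised to -1 to 1, where 1 is pi/2 rad, then the opening, from 0 (shut) to 1 (fully open). A call has 1 to 5 rows; each row is the pose to reach, as a shift and turn from the pose commanded when the call began, along the tool's axes at that moment; what a row does not reach only later rows make up. A row lasts 1/10 s, in which the tool goes at most 50 mm and 8.59 degrees, less where a joint would pass 70% of its speed; a pose out of reach is approached as far as the arm can. A call with a number of a shift or a turn outside -1 to 1 is refused whole. A call with a gripper value outside its range is refused whole. The fingers move at their own pace and stop on an object; "newtons" is the grip in N (left out, the last holds). Time passes only in rows, so rows that repeat a pose let the fingers close. It gives the time, the measured TCP pose, the force, the opening and the grip force at its end, in the units of the state.
- env.sense(): the state, without advancing time (a new reading comes with each control period).
- env.grab_frame(name): name is "side" or "top" or "wrist"; returns the picture (400x640x3 uint8, blue, green, red); there is no depth.
- env.get_calibration(name): a dict with "fx", "fy", "cx", "cy" (pixels), "pose" (4x4, takes a point from camera to world coordinates); the wrist camera has in their place "tool_from_camera" (4x4, takes a point from camera to tool coordinates, whose origin is the TCP and whose axes are the flange's). Camera axes: x right, y down, z forward; pixel columns grow to the right and rows downward; lengths in mm; the calibration is good to about 2 mm. The wrist camera is an equidistant fisheye: a pixel r from the principal point sees the ray r / f radians off the axis. A picture is of the moment at which its call begins: read the wrist's pose just before it. get_calibration takes no time and is no camera call.
- env.hand_in(): hands the job in; it is judged then, once.
The state is a dict: "time": time; "joints": joint angles; "qd": joint speeds; "joint_torque": joint torques, N m; "tcp_pos": TCP position; "ee_rot": TCP orientation; "contact_force": force on the tool from outside, world axes, zero at the start; "torque": the same for the moment, N m; "finger_gap": finger opening in mm; "finger_force": force on a finger pad.
Only numpy, scipy, OpenCV 4.12 (cv2) and the standard library are available. Lean on these libraries where they do the work, as an engineer would, in place of code of your own. Each camera call takes 0.05 s, during which the arm holds its last target. There are 200 camera calls.

## Working session

There is one attempt and no reset: what is moved stays moved. The work goes in short steps, Python scripts to look and compute and a tool call to move; the robot and the scene stay as the last step left them, time stands still between calls to the robot, and variables do not carry over. Pictures are saved under pics/ and viewed, at most 10 in all, crops included, and the job is handed in when it is done.

Besides the shell and the picture viewer there is one more tool, called after "Call:" by a JSON object that holds its "op" and its "data". move_arm: Moves the arm, as the interface text tells. Scaled input: -1 to 1 covers 0.4 m each way for a shift and pi/2 rad each way for a turn. Its arguments: {"type":"object","properties":{"targets":{"type":"array"},"newtons":{"type":"number"}},"required":["targets"]}

```bash
mkdir -p pics; python3 - <<'E'
from cell import env
import cv2,numpy as np
for n in("top","side"):
    cv2.imwrite(f"pics/{n}0.png",env.grab_frame(n))
    c=env.get_calibration(n);print(n,c["fx"],c["fy"],c["cx"],c["cy"],np.round(c["pose"],3).tolist())
s=env.sense();print(s)
E
```

```text
top 421.20827568994076 421.20827568994076 314.8465849935435 198.0028132647433 [[-0.027, -0.996, 0.091, 434.734], [-0.999, 0.025, -0.02, 30.643], [0.018, -0.091, -0.996, 1144.78], [0.0, 0.0, 0.0, 1.0]]
side 500.69095997472544 500.69095997472544 321.9584126858849 198.0108876128713 [[-0.966, -0.157, 0.206, 191.613], [-0.259, 0.539, -0.801, 1281.255], [0.015, -0.827, -0.561, 936.572], [0.0, 0.0, 0.0, 1.0]]
{'time': 0.1, 'joints': array([-1.42311293e+00,  2.45756797e-01,  1.55888345e+00,  4.45248810e-06,
        1.33870265e+00, -1.74109914e-01]), 'qd': array([ 0.00108461, -0.00170272, -0.00223071,  0.00211837,  0.00104928,
       -0.00062028]), 'joint_torque': array([ 9.07276735e-04, -4.16912556e+01, -3.15525591e+01,  6.87796134e-02,
        3.09526676e-02, -5.96889117e-05]), 'tcp_pos': array([ 205.48825679, -616.0508471 ,  181.35221296]), 'ee_rot': array([ 9.87083737e-01,  1.60202778e-01,  1.37287990e-05, -8.75017731e-04]), 'contact_force': array([0.39521218, 0.55583802, 0.45106045]), 'torque': array([ 0.01117183, -0.00092098, -0.00386279]), 'finger_force': 0.0, 'finger_gap': 93.94940635545508}
```

View pics/top0.png

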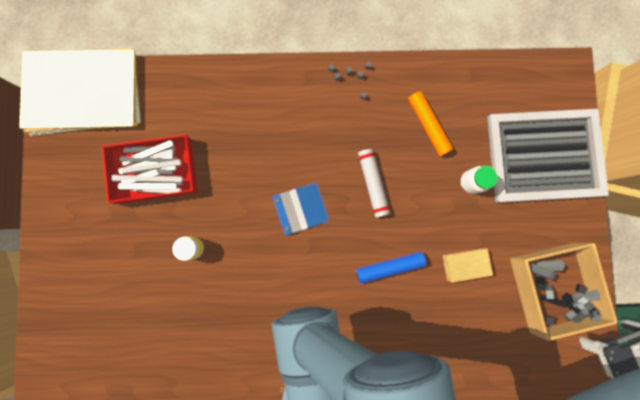

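View pics/side0.png

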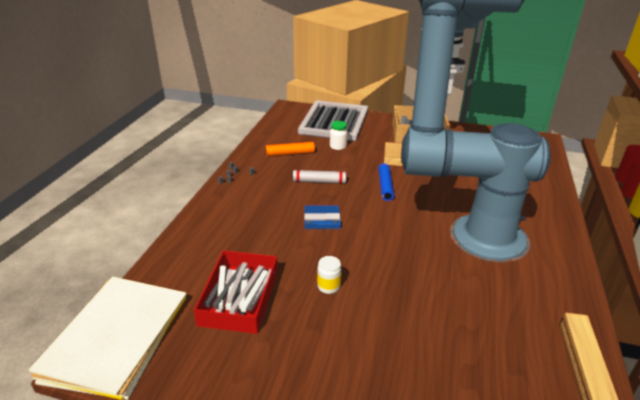

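Three tube shapes appear in the top view: grey-white with red end bands at (373,183), orange at (430,124), and blue at (391,267). The banded one fits the description. The V-block is at (300,208), with the wide blue ramp on its right side facing the roller. I'll confirm this in an enlarged crop.

```bash
python3 - <<'E'
import cv2,numpy as np
a=cv2.imread("pics/top0.png")[140:245,260:400];b=cv2.imread("pics/side0.png")[160:240,285:365]
cv2.imwrite("pics/c1.png",cv2.resize(a,None,fx=5.5,fy=5.5,interpolation=cv2.INTER_CUBIC))
cv2.imwrite("pics/c2.png",cv2.resize(b,None,fx=7,fy=7,interpolation=cv2.INTER_CUBIC))
E
```

```text
(no output)
```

View pics/c1.png

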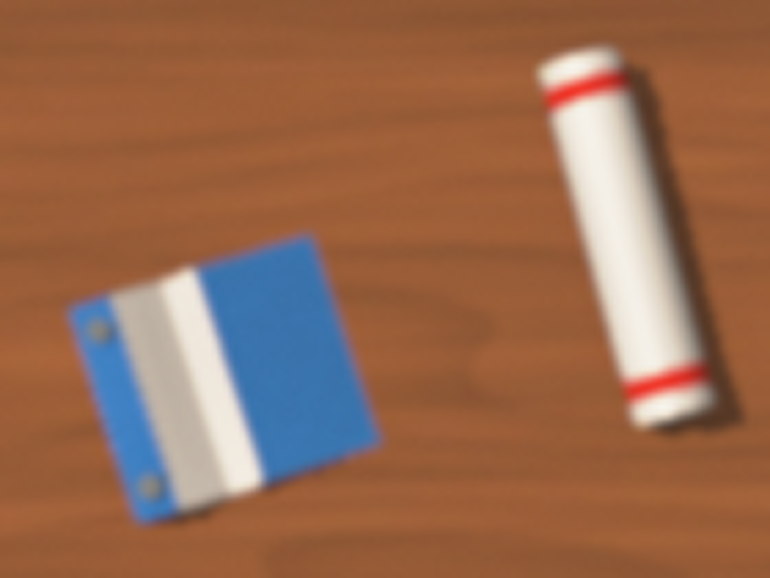

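View pics/c2.png

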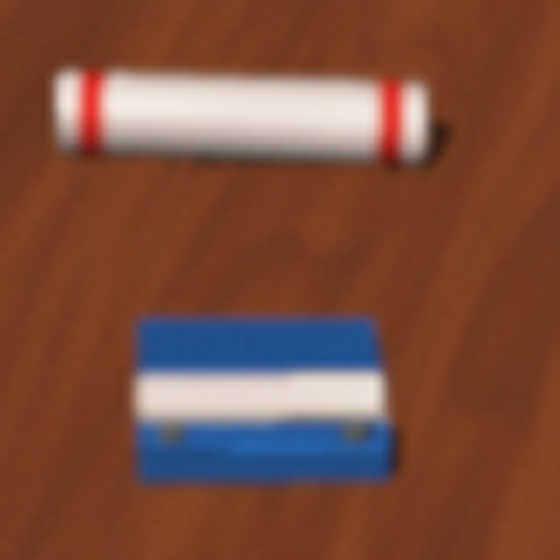

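Confirmed: the bare tube with red bands is the roller, and its bands are at (586,91) and (666,382) in the top crop. The ramp foot runs from (315,234) to (382,441) and the lip from (195,268) to (265,486). Next I'll triangulate.

```bash
cat > h.py <<'E'
import numpy as np
from cell import env
def ray(n,p):
    c=env.get_calibration(n);T=np.array(c["pose"])
    d=T[:3,:3]@[(p[0]-c["cx"])/c["fx"],(p[1]-c["cy"])/c["fy"],1]
    return T[:3,3],d/np.linalg.norm(d)
def atz(n,p,z):
    o,d=ray(n,p);return o+d*(z-o[2])/d[2]
def tri(p,q):
    a,d=ray("top",p);b,e=ray("side",q)
    s=np.linalg.lstsq(np.c_[d,-e],b-a,rcond=None)[0]
    P,Q=a+d*s[0],b+e*s[1];return (P+Q)/2,np.linalg.norm(P-Q)
t=lambda u,v:((u+.5)/5.5-.5+260,(v+.5)/5.5-.5+140)
s=lambda u,v:((u+.5)/7-.5+285,(v+.5)/7-.5+160)
E
python3 - <<'E'
from h import *
np.set_printoptions(precision=1,suppress=True)
for a,b in [((586,91),(92,111)),((666,382),(391,119)),((315,234),(138,318)),((382,441),(374,318)),((195,268),(136,371)),((265,486),(380,371)),((72,308),(138,425)),((140,524),(392,425))]:
    print(tri(t(*a),s(*b)))
print("top-only roller z20",[atz("top",t(*p),20) for p in((586,91),(666,382),(580,60),(675,413))])
F=[atz("top",t(*p),z) for p,z in(((315,234),0),((382,441),0),((195,268),12),((265,486),12),((72,308),18),((140,524),18),((160,282),3),((228,497),3))]
print(np.array(F))
for i in(0,2,4,6):
    d=F[i]-F[i+1];print((F[i]+F[i+1])/2,np.linalg.norm(d),np.arctan2(d[1],d[0]))
print("jar",atz("top",(487,177),95),"tin",atz("top",(186,248),80),"planer",atz("top",(468,265),36))
E
```

```text
(array([ 645.8, -134.2,   23.2]), np.float64(2.9385392836084683))
(array([ 501.3, -167.7,   23.7]), np.float64(3.2917342823805757))
(array([581.4,   0.4,   0.7]), np.float64(2.3260955588743246))
(array([476.7, -30. ,   0.7]), np.float64(4.2327600669930385))
(array([564.3,  60.1,  15. ]), np.float64(2.1290714957868717))
(array([457.9,  28.8,  14.5]), np.float64(0.27867357811566856))
(array([545. , 119.5,  31.3]), np.float64(1.1208364064806193))
(array([440. ,  88.8,  31. ]), np.float64(1.8835576184523732))
top-only roller z20 [array([ 647.8, -134.4,   20. ]), array([ 503.2, -168.1,   20. ]), array([ 663.4, -132. ,   20. ]), array([ 487.9, -171.8,   20. ])]
[[582.6   0.7   0. ]
 [478.8 -29.7   0. ]
 [565.7  60.4  12. ]
 [457.9  28.7  12. ]
 [546.8 120.7  18. ]
 [441.   89.7  18. ]
 [560.2  78.1   3. ]
 [453.1  47.    3. ]]
[530.7 -14.5   0. ] 108.20147737021988 0.2840323712107239
[511.8  44.6  12. ] 112.387946996544 0.2861014762445372
[493.9 105.2  18. ] 110.29175729877967 0.2849764487561741
[506.7  62.6   3. ] 111.47602306969695 0.28307686808715626
jar [ 573.  -428.2   95. ] tin [414.5 334.1  80. ] planer [ 349.4 -388.8   36. ]
```

Call:
{"op": "move_arm", "data": {"targets": [[0.55, -0.3, 0, 0, 0, -0.47, 1], [0.55, -0.3, 0, 0, 0, -0.47, 1], [0.55, -0.3, 0, 0, 0, -0.47, 1], [0.55, -0.3, 0, 0, 0, -0.47, 1], [0.55, -0.3, 0, 0, 0, -0.47, 1]]}}

```text
time: 0.6
tcp_pos: [376.8, -431.8, 181.9]
ee_rot: [0.861, 0.508, 0.0, -0.0]
contact_force: [0.9, -0.3, 0.1]
finger_gap: 94.2
finger_force: 0.0
```

```bash
cat >> h.py <<'E'
from scipy.spatial.transform import Rotation as R
O=np.array([507.7,60.]);A=.285
def plan(bx,by,z):
    s_=env.sense();r=R.from_quat(s_["ee_rot"])
    ex=np.array([np.cos(A),np.sin(A)]);ey=np.array([-ex[1],ex[0]])
    p=np.r_[O+bx*ex+by*ey,z]
    G=R.from_matrix(np.c_[np.r_[ey,0],np.r_[ex,0],[0,0,-1]])
    q=s_["tcp_pos"][:2]-O
    print("t",s_["time"],"tcp",s_["tcp_pos"].round(1),"block xy",(q@ex).round(1),(q@ey).round(1),"F",s_["contact_force"].round(1),"gap",s_["finger_gap"])
    print("shift",(r.inv().apply(p-s_["tcp_pos"])/400).round(4),"turn",((r.inv()*G).as_rotvec()/(np.pi/2)).round(4))
E
python3 -c "
from h import *
plan(5,-275,120)"
```

```text
t 0.6 tcp [ 376.8 -431.8  181.9] block xy -263.9 -435.1 F [ 0.9 -0.3  0.1] gap 94.18190548785283
shift [0.7592 0.1886 0.1551] turn [-2.000e-04 -4.000e-04 -5.031e-01]
```

Call:
{"op": "move_arm", "data": {"targets": [[0.76, 0.19, 0, 0, 0, -0.5, 1], [0.76, 0.19, 0, 0, 0, -0.5, 1], [0.76, 0.19, 0, 0, 0, -0.5, 1], [0.76, 0.19, 0, 0, 0, -0.5, 1], [0.76, 0.19, 0, 0, 0, -0.5, 1]]}}

```text
time: 1.1
tcp_pos: [548.3, -249.8, 182.0]
ee_rot: [0.615, 0.788, -0.0, -0.0]
contact_force: [1.0, -0.8, -0.7]
finger_gap: 93.9
finger_force: 0.0
```

```bash
python3 -c "
from h import *
plan(5,-275,60)"
```

```text
t 1.1 tcp [ 548.3 -249.8  182. ] block xy -48.1 -308.7 F [ 1.  -0.8 -0.7] gap 93.91008308723654
shift [0.0894 0.1295 0.3051] turn [-0.0002 -0.0002 -0.0251]
```

Call:
{"op": "move_arm", "data": {"targets": [[0.09, 0.13, 0, 0, 0, -0.025, 1], [0.09, 0.13, 0.08, 0, 0, -0.025, 1], [0.09, 0.13, 0.16, 0, 0, -0.025, 1], [0.09, 0.13, 0.24, 0, 0, -0.025, 1], [0.09, 0.13, 0.305, 0, 0, -0.025, 1]]}}

```text
time: 1.6
tcp_pos: [588.4, -203.4, 57.8]
ee_rot: [0.602, 0.799, -0.0, -0.001]
contact_force: [0.7, -0.2, -0.7]
finger_gap: 93.9
finger_force: 0.0
```

```bash
python3 - <<'E'
from h import *
import cv2
plan(5,-275,20)
T=env.grab_frame("top");cv2.imwrite("pics/t1.png",cv2.resize(T[100:260,260:460],None,fx=3.5,fy=3.5,interpolation=cv2.INTER_CUBIC))
E
```

```text
t 1.6 tcp [ 588.4 -203.4   57.8] block xy 3.4 -275.5 F [ 0.7 -0.2 -0.7] gap 93.91832239375546
shift [0.0011 0.0042 0.0945] turn [-0.0012 -0.0012 -0.0037]
```

View pics/t1.png

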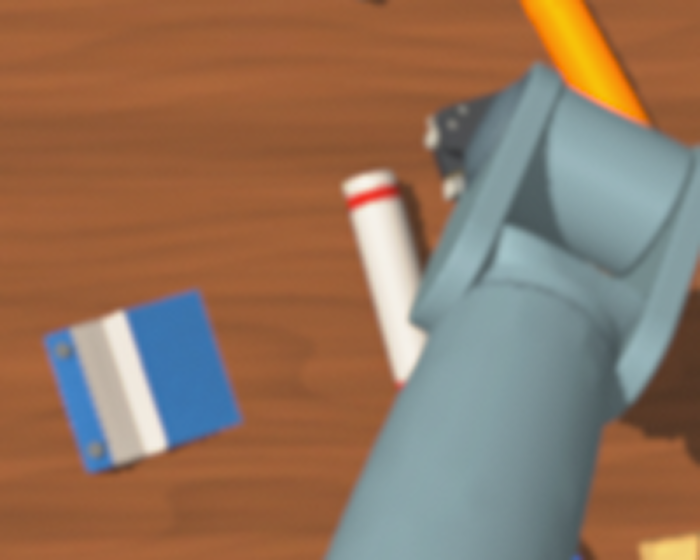

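The crop shows the roller undisturbed (upper end at 370,185) and the hand behind it, on the side away from the block. I'll lower the hand and creep forward.

Call:
{"op": "move_arm", "data": {"targets": [[0, 0.004, 0.045, 0, 0, -0.003, 1], [0, 0.004, 0.09, 0, 0, -0.003, 1], [0, 0.004, 0.09, 0, 0, -0.003, 1], [0.015, 0.004, 0.09, 0, 0, -0.003, 1], [0.03, 0.004, 0.09, 0, 0, -0.003, 1]]}}

```text
time: 2.15
tcp_pos: [588.6, -192.7, 26.0]
ee_rot: [0.6, 0.8, 0.0, 0.001]
contact_force: [1.0, 0.2, -0.7]
finger_gap: 93.9
finger_force: 0.0
```

Call:
{"op": "move_arm", "data": {"targets": [[0.01, 0, 0, 0, 0, 0, 1], [0.02, 0, 0, 0, 0, 0, 1], [0.03, 0, 0, 0, 0, 0, 1], [0.045, 0, 0, 0, 0, 0, 1], [0.06, 0, 0, 0, 0, 0, 1]]}}

```text
time: 2.65
tcp_pos: [580.8, -168.9, 24.4]
ee_rot: [0.6, 0.8, 0.0, 0.0]
contact_force: [0.5, 0.8, 0.1]
finger_gap: 93.9
finger_force: 0.0
```

```bash
python3 - <<'E'
from h import *
import cv2
plan(5,-130,22)
cv2.imwrite("pics/s1.png",cv2.resize(env.grab_frame("side")[140:260,260:420],None,fx=4,fy=4,interpolation=cv2.INTER_CUBIC))
E
```

```text
t 2.65 tcp [ 580.8 -168.9   24.4] block xy 5.8 -240.3 F [0.5 0.8 0.1] gap 93.90073035188945
shift [ 0.2756 -0.0024  0.006 ] turn [ 0.      0.     -0.0011]
```

View pics/s1.png

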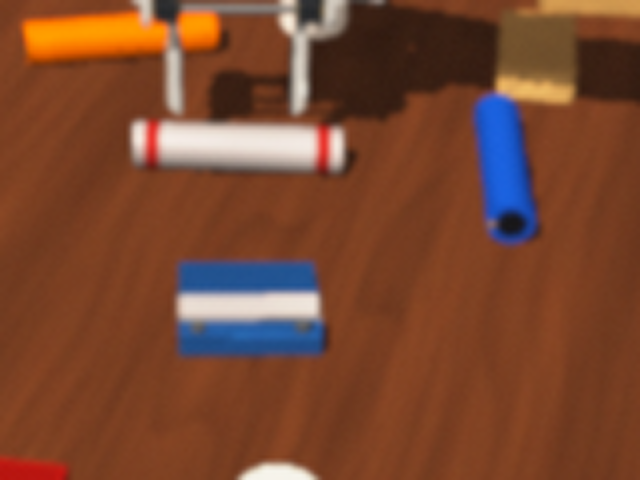

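The side crop shows the fingertips at (175,112) and (298,112), just behind the roller, whose bands are at (152,144) and (323,149). I'll compute the gap between them.

```bash
python3 - <<'E'
from h import *
f=lambda u,v:((u+.5)/4-.5+260,(v+.5)/4-.5+140)
ex=np.array([np.cos(A),np.sin(A)]);ey=np.array([-ex[1],ex[0]])
for n,p,z in(("tipL",(175,112),16),("tipR",(298,112),16),("bandL",(152,144),20),("bandR",(323,149),20),("foot",(248,262),0)):
    w=atz("side",f(*p),z);q=w[:2]-O;print(n,w.round(1),(q@ex).round(1),(q@ey).round(1))
for p in((92,111),(391,119)):
    w=atz("side",s(*p),20);q=w[:2]-O;print("before",(q@ex).round(1),(q@ey).round(1))
E
```

```text
tipL [ 644.2 -202.2   16. ] 57.3 -290.0
tipR [ 538.1 -233.5   16. ] -53.3 -290.2
bandL [ 645.8 -137.8   20. ] 76.9 -228.7
bandR [ 500.7 -171.9   20. ] -71.9 -220.5
foot [526.  -15.6   0. ] -3.7 -77.7
before 76.6 -230.0
before -72.2 -222.5
```

```bash
python3 - <<'E'
from h import *
import cv2
im=env.grab_frame("side");c=env.get_calibration("side");Ti=np.linalg.inv(c["pose"])
s_=env.sense();r=R.from_quat(s_["ee_rot"]);print(s_["tcp_pos"],s_["contact_force"])
a=cv2.resize(im[140:200,280:370],None,fx=6,fy=6,interpolation=cv2.INTER_CUBIC)
for y in(-53,53):
  for z in(8,-11,-40):
    w=s_["tcp_pos"]+r.apply([0,y,z]);k=Ti[:3,:3]@w+Ti[:3,3]
    u=c["fx"]*k[0]/k[2]+c["cx"];v=c["fy"]*k[1]/k[2]+c["cy"];print(y,z,u,v)
    cv2.circle(a,(int((u-279.5)*6),int((v-139.5)*6)),3,(0,255,0),-1)
w=cv2.resize(env.grab_frame("wrist"),(400,250));o=np.zeros((610,540,3),np.uint8);o[:360]=a;o[360:,:400]=w
cv2.imwrite("pics/s2.png",o[:600])
E
```

```text
[ 580.53089148 -168.52423033   24.19925346] [-0.2061683  -0.85326401 -1.23177818]
-53 8 333.0608045189076 174.91107583454965
-53 -11 333.20701325871795 170.2698230833093
-53 -40 333.43364100483365 163.0757480127529
53 8 302.8893080657031 174.88770257282283
53 -11 302.8516365933746 170.23887101125135
53 -40 302.79324328456863 163.03287028490064
```

View pics/s2.png

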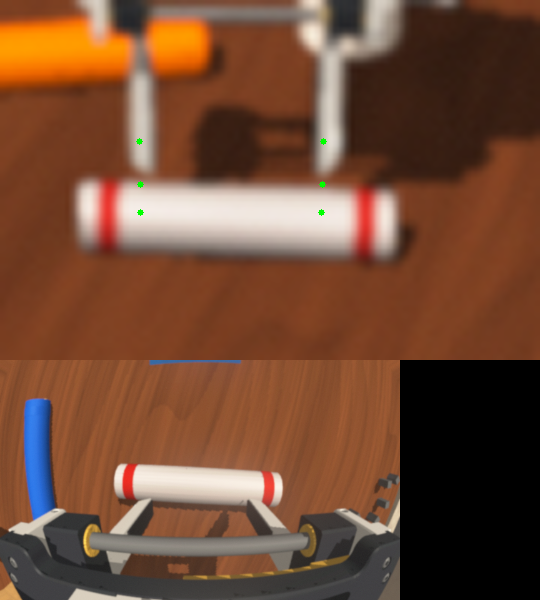

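The side view shows the tips about 7 px higher than the reported TCP predicts. I'll check the reported pose against the wrist camera, using the roller bands at about (208,195) and (427,205) and the finger ends at about (240,227) and (397,229).

```bash
python3 - <<'E'
from h import *
c=env.get_calibration("wrist");print({k:(np.round(v,3).tolist()) for k,v in c.items()})
M=np.array(c["tool_from_camera"]);Mi=np.linalg.inv(M)
s_=env.sense();r=R.from_quat(s_["ee_rot"])
f=c.get("fx")
def pr(t):
    k=Mi[:3,:3]@t+Mi[:3,3];th=np.arctan2(np.hypot(k[0],k[1]),k[2]);ph=np.arctan2(k[1],k[0])
    return np.round([c["cx"]+f*th*np.cos(ph),c["cy"]+f*th*np.sin(ph)],1)
for n,w in(("bandL",[647,-134.4,20]),("bandR",[502.5,-168.1,20]),("footL",[582.6,.7,0]),("footR",[478.8,-29.7,0])):
    print(n,pr(r.inv().apply(np.array(w)-s_["tcp_pos"])))
for y in(-47,47,-59,59):print("tip",y,[pr(np.array([x,y,8.])) for x in (-8,8)])
E
```

```text
{'fx': 309.707, 'fy': 309.707, 'cx': 319.352, 'cy': 198.301, 'tool_from_camera': [[0.0, -0.973, -0.232, 67.091], [1.0, 0.0, -0.0, 0.299], [0.0, -0.232, 0.973, -203.038], [0.0, 0.0, 0.0, 1.0]]}
bandL [421.2 202.5]
bandR [213.9 191.4]
footL [384.4   5.7]
footR [241.5   6.9]
tip -47 [array([254.8, 231.2]), array([253.5, 210.2])]
tip 47 [array([383.1, 231.3]), array([384.4, 210.3])]
tip -59 [array([239.1, 231. ]), array([237.5, 210.1])]
tip 59 [array([398.9, 231. ]), array([400.4, 210.2])]
```

The TCP is already past the roller's rear surface, yet the roller has not moved. The open tips must sit about 25–30 mm further back along the tool than the stated 8 mm overhang. I'll back off and look closer.

Call:
{"op": "move_arm", "data": {"targets": [[-0.05, 0, 0, 0, 0, 0, 1], [-0.1, 0, 0, 0, 0, 0, 1], [-0.1, 0, 0, 0, 0, 0, 1]]}}

```text
time: 3.1
tcp_pos: [593.2, -211.3, 24.9]
ee_rot: [0.601, 0.799, -0.0, 0.001]
contact_force: [0.3, 0.4, 0.2]
finger_gap: 93.9
finger_force: 0.0
```

```bash
python3 - <<'E'
from h import *
import cv2
print(env.finger_overhang)
plan(5,-130,22)
a=cv2.resize(env.grab_frame("side")[135:195,280:370],None,fx=6,fy=6,interpolation=cv2.INTER_CUBIC)
w=env.grab_frame("wrist")[150:280,190:450];w=cv2.resize(w,None,fx=1.8,fy=1.8,interpolation=cv2.INTER_CUBIC)
o=np.zeros((600,540,3),np.uint8);o[:360]=a;o[360:360+w.shape[0],:w.shape[1]]=w
cv2.imwrite("pics/s3.png",o)
E
```

```text
8.0
t 3.1 tcp [ 593.2 -211.3   24.9] block xy 5.8 -284.4 F [0.3 0.4 0.2] gap 93.90424498749059
shift [ 0.3859 -0.0038  0.0065] turn [ 0.0008  0.0013 -0.0028]
```

View pics/s3.png

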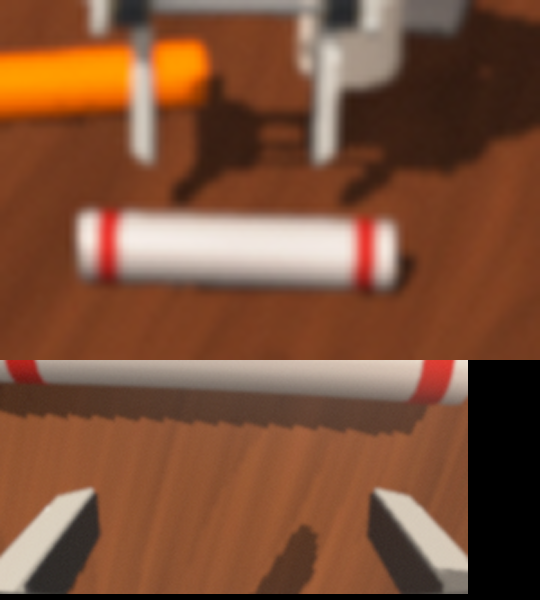

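```bash
python3 - <<'E'
from h import *
c=env.get_calibration("wrist");Mi=np.linalg.inv(c["tool_from_camera"]);f=c["fx"]
def pr(t):
    k=Mi[:3,:3]@t+Mi[:3,3];th=np.arctan2(np.hypot(k[0],k[1]),k[2]);ph=np.arctan2(k[1],k[0])
    return np.round([c["cx"]+f*th*np.cos(ph),c["cy"]+f*th*np.sin(ph)],1)
S=env.get_calibration("side");Ti=np.linalg.inv(S["pose"]);s_=env.sense();r=R.from_quat(s_["ee_rot"])
for d in(8,0,-10,-20,-30):
    o=[]
    for y in(-53,53):
        k=Ti[:3,:3]@(s_["tcp_pos"]+r.apply([0,y,d]))+Ti[:3,3];o.append(np.round(S["fx"]*k[:2]/k[2]+[S["cx"],S["cy"]],1))
    print(d,"wrist",pr(np.array([8,-47,d])),pr(np.array([8,47,d])),pr(np.array([0,-47,d])),"side",o)
E
```

```text
8 wrist [253.5 210.2] [384.4 210.3] [254.1 220.8] side [array([332.6, 168.8]), array([303. , 168.7])]
0 wrist [251.2 213.3] [386.7 213.4] [251.9 224.3] side [array([332.7, 166.9]), array([303. , 166.8])]
-10 wrist [248.  217.5] [389.8 217.6] [248.8 228.9] side [array([332.8, 164.5]), array([303. , 164.4])]
-20 wrist [244.6 222.1] [393.2 222.1] [245.5 234. ] side [array([332.8, 162. ]), array([303., 162.])]
-30 wrist [240.8 227.1] [396.9 227.2] [241.8 239.5] side [array([332.9, 159.6]), array([303. , 159.5])]
```

Side and wrist views agree: the open tips are about 20 mm behind the TCP, so they are at z≈45. I'll lower another 32 mm while watching the force.

Call:
{"op": "move_arm", "data": {"targets": [[0, 0, 0.03, 0, 0, 0, 1], [0, 0, 0.05, 0, 0, 0, 1], [0, 0, 0.06, 0, 0, 0, 1], [0, 0, 0.07, 0, 0, 0, 1], [0, 0, 0.08, 0, 0, 0, 1]]}}

```text
time: 3.7
tcp_pos: [592.0, -207.6, -8.1]
ee_rot: [0.6, 0.8, -0.0, -0.0]
contact_force: [-0.1, -0.2, 0.4]
finger_gap: 94.0
finger_force: 0.0
```

```bash
python3 - <<'E'
from h import *
import cv2
plan(5,-130,-8)
a=cv2.resize(env.grab_frame("side")[135:195,280:370],None,fx=6,fy=6,interpolation=cv2.INTER_CUBIC)
w=env.grab_frame("wrist")[150:280,190:450];w=cv2.resize(w,None,fx=1.8,fy=1.8,interpolation=cv2.INTER_CUBIC)
o=np.zeros((600,540,3),np.uint8);o[:360]=a;o[360:360+w.shape[0],:w.shape[1]]=w
cv2.imwrite("pics/s4.png",o)
E
```

```text
t 3.7 tcp [ 592.  -207.6   -8.1] block xy 5.7 -280.5 F [-0.1 -0.2  0.4] gap 94.00864533434736
shift [ 3.762e-01 -2.300e-03 -1.000e-04] turn [-0.0001 -0.0001 -0.0009]
```

View pics/s4.png

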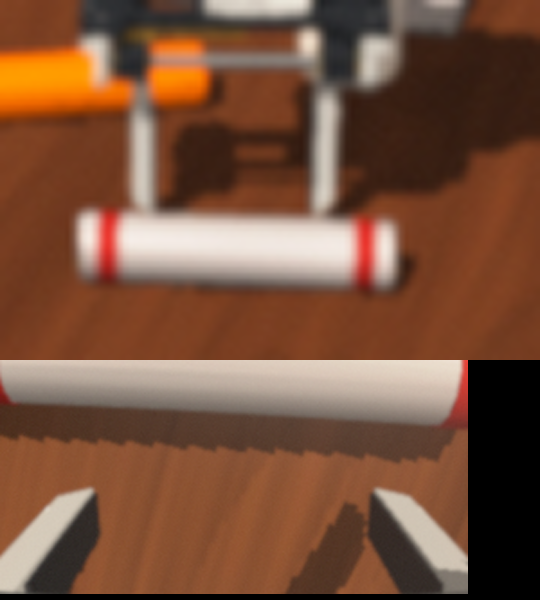

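No contact force, and the tips are now at z≈12 behind the roller, as intended. Starting a gentle push.

Call:
{"op": "move_arm", "data": {"targets": [[0.03, 0, 0, 0, 0, 0, 1], [0.055, 0, 0, 0, 0, 0, 1], [0.07, 0, 0, 0, 0, 0, 1], [0.08, 0, 0, 0, 0, 0, 1], [0.09, 0, 0, 0, 0, 0, 1]]}}

```text
time: 4.3
tcp_pos: [581.9, -172.7, -7.5]
ee_rot: [0.6, 0.8, 0.0, 0.0]
contact_force: [0.0, 0.6, 1.5]
finger_gap: 94.1
finger_force: 0.0
```

Call:
{"op": "move_arm", "data": {"targets": [[0.012, 0, 0, 0, 0, 0, 1], [0.026, 0, 0, 0, 0, 0, 1], [0.042, 0, 0, 0, 0, 0, 1], [0.058, 0, 0, 0, 0, 0, 1], [0.075, 0, 0, 0, 0, 0, 1]]}}

```text
time: 4.8
tcp_pos: [573.4, -143.9, -7.7]
ee_rot: [0.6, 0.8, 0.0, -0.0]
contact_force: [0.1, 0.8, 0.6]
finger_gap: 94.0
finger_force: 0.1
```

```bash
cat >> h.py <<'E'
import cv2
def look(zax=20):
    c=env.get_calibration("side");im=env.grab_frame("side")
    h=cv2.cvtColor(im,cv2.COLOR_BGR2HSV);m=((h[...,0]<6)|(h[...,0]>174))&(h[...,1]>130)&(h[...,2]>110)
    m[:140]=0;m[245:]=0;m[:,:270]=0;m[:,375:]=0
    n,l,st,ce=cv2.connectedComponentsWithStats(m.astype(np.uint8))
    ex=np.array([np.cos(A),np.sin(A)]);ey=np.array([-ex[1],ex[0]])
    for i in range(1,n):
        if st[i,4]>=8:
            q=atz("side",ce[i],zax)[:2]-O;print("band",ce[i].round(1),st[i,4],"block",(q@ex).round(1),(q@ey).round(1))
    return im
E
python3 -c "
from h import *
plan(5,-100,-6);look()"
```

```text
t 4.8 tcp [ 573.4 -143.9   -7.7] block xy 5.8 -214.1 F [0.1 0.8 0.6] gap 93.97777710815417
shift [ 0.2853 -0.0024 -0.0042] turn [-0.     -0.0001 -0.0011]
band [297.  181.5] 36 block 78.3 -190.3
band [340.8 182.2] 33 block -71.6 -186.0
```

Call:
{"op": "move_arm", "data": {"targets": [[0.018, 0, 0, 0, 0, 0, 1], [0.036, 0, 0, 0, 0, 0, 1], [0.054, 0, 0, 0, 0, 0, 1], [0.072, 0, 0, 0, 0, 0, 1], [0.09, 0, 0, 0, 0, 0, 1]]}}

```text
time: 5.35
tcp_pos: [563.3, -109.2, -7.7]
ee_rot: [0.6, 0.8, -0.0, -0.0]
contact_force: [1.0, -0.7, -0.3]
finger_gap: 93.9
finger_force: 0.1
```

```bash
python3 -c "
from h import *
plan(5,-100,-6);look()"
```

```text
t 5.35 tcp [ 563.3 -109.2   -7.7] block xy 5.8 -178.1 F [ 1.  -0.7 -0.3] gap 93.85787347525417
shift [ 0.1951 -0.0024 -0.0042] turn [-0.     -0.     -0.0011]
band [296.1 187.4] 37 block 80.9 -153.5
band [340.9 188.6] 37 block -69.8 -145.5
```

Call:
{"op": "move_arm", "data": {"targets": [[0.018, 0, 0, 0, 0, 0, 1], [0.034, 0, 0, 0, 0, 0, 1], [0.05, 0, 0, 0, 0, 0, 1], [0.066, 0, -0.003, 0, 0, 0, 1], [0.082, 0, -0.006, 0, 0, 0, 1]]}}

```text
time: 5.9
tcp_pos: [554.2, -77.8, -5.2]
ee_rot: [0.6, 0.8, 0.0, -0.0]
contact_force: [-0.1, -0.4, 0.5]
finger_gap: 94.2
finger_force: 0.1
```

Call:
{"op": "move_arm", "data": {"targets": [[0.016, 0, -0.003, 0, 0, 0, 1], [0.032, 0, -0.006, 0, 0, 0, 1], [0.048, 0, -0.009, 0, 0, 0, 1], [0.064, 0, -0.012, 0, 0, 0, 1], [0.08, 0, -0.012, 0, 0, 0, 1]]}}

```text
time: 6.4
tcp_pos: [545.5, -47.2, -0.2]
ee_rot: [0.6, 0.8, 0.0, 0.0]
contact_force: [0.6, -0.6, -0.2]
finger_gap: 94.0
finger_force: 0.2
```

```bash
python3 -c "
from h import *
plan(5,-28,-1);look(22)"
```

```text
t 6.4 tcp [ 5.455e+02 -4.720e+01 -2.000e-01] block xy 6.1 -113.5 F [ 0.6 -0.6 -0.2] gap 93.97882891621053
shift [ 0.2138 -0.0033  0.002 ] turn [ 0.0003  0.0002 -0.0011]
band [295.  197.9] 40 block 82.8 -87.5
band [341. 199.] 39 block -66.4 -80.9
```

Call:
{"op": "move_arm", "data": {"targets": [[0.01, 0, 0.008, 0, 0, 0, 1], [0.025, 0, 0.008, 0, 0, 0, 1], [0.04, 0, 0.008, 0, 0, 0, 1], [0.055, 0, 0.006, 0, 0, 0, 1], [0.07, 0, 0.004, 0, 0, 0, 1]]}}

```text
time: 6.95
tcp_pos: [537.8, -20.5, -1.8]
ee_rot: [0.6, 0.8, 0.0, 0.0]
contact_force: [1.5, -2.7, 2.0]
finger_gap: 94.0
finger_force: 1.5
```

```bash
python3 -c "
from h import *
plan(5,-28,-1);look(26)"
```

```text
t 6.95 tcp [537.8 -20.5  -1.8] block xy 6.2 -85.7 F [ 1.5 -2.7  2. ] gap 94.04000444248737
shift [ 0.1443 -0.0033 -0.002 ] turn [ 0.0002  0.0003 -0.0011]
band [295. 202.] 39 block 82.3 -58.2
band [341.9 201.7] 41 block -68.0 -59.4
```

The roller is square to the block on the ramp, centred at x≈7. Continuing up.

Call:
{"op": "move_arm", "data": {"targets": [[0.015, 0, -0.002, 0, 0, 0, 1], [0.03, 0, -0.004, 0, 0, 0, 1], [0.045, 0, -0.006, 0, 0, 0, 1], [0.06, 0, -0.008, 0, 0, 0, 1], [0.075, 0, -0.01, 0, 0, 0, 1]]}}

```text
time: 7.5
tcp_pos: [529.1, 8.5, 2.0]
ee_rot: [0.6, 0.8, -0.0, -0.0]
contact_force: [0.5, -2.9, 1.6]
finger_gap: 94.8
finger_force: 1.5
```

```bash
python3 -c "
from h import *
plan(5,-28,3);look(30)"
```

```text
t 7.5 tcp [529.1   8.5   2. ] block xy 6.0 -55.4 F [ 0.5 -2.9  1.6] gap 94.7584246162282
shift [ 0.0685 -0.0027 -0.0024] turn [-0.      0.     -0.0011]
band [294.8 206.2] 43 block 82.2 -29.1
band [342. 206.] 39 block -66.5 -29.9
```

Call:
{"op": "move_arm", "data": {"targets": [[0.012, 0, -0.002, 0, 0, 0, 1], [0.024, 0, -0.004, 0, 0, 0, 1], [0.034, 0, -0.004, 0, 0, 0, 1], [0.042, 0, -0.004, 0, 0, 0, 1], [0.05, 0, -0.004, 0, 0, 0, 1]]}}

```text
time: 8.05
tcp_pos: [523.0, 27.9, 3.2]
ee_rot: [0.6, 0.8, -0.0, -0.001]
contact_force: [-0.5, -0.6, -1.1]
finger_gap: 94.1
finger_force: 0.0
```

```bash
python3 -c "
from h import *
plan(5,-28,3);look(26)"
```

```text
t 8.05 tcp [523.   27.9   3.2] block xy 5.7 -35.2 F [-0.5 -0.6 -1.1] gap 94.13186261656742
shift [ 0.0179 -0.0017  0.0004] turn [-0.0006 -0.0006 -0.0011]
band [294.8 212.1] 42 block 81.7 -3.1
band [343.  211.8] 40 block -68.2 -3.9
```

The force is gone and the roller has moved ahead of the fingers to y≈-3±2, so it has dropped in. I'll back off, lift and check.

Call:
{"op": "move_arm", "data": {"targets": [[-0.03, 0, 0, 0, 0, 0, 1], [-0.1, 0, -0.02, 0, 0, 0, 1], [-0.2, 0, -0.1, 0, 0, 0, 1], [-0.3, 0, -0.2, 0, 0, 0, 1], [-0.4, 0, -0.3, 0, 0, 0, 1]]}}

```text
time: 8.6
tcp_pos: [565.5, -118.9, 114.5]
ee_rot: [0.601, 0.8, -0.0, -0.0]
contact_force: [0.6, -0.3, -0.4]
finger_gap: 94.0
finger_force: 0.0
```

Call:
{"op": "move_arm", "data": {"targets": [[-0.1, 0, -0.1, 0, 0, 0, 1], [-0.2, 0, -0.15, 0, 0, 0, 1], [-0.25, 0, -0.15, 0, 0, 0, 1], [-0.25, 0, -0.15, 0, 0, 0, 1], [-0.25, 0, -0.15, 0, 0, 0, 1]]}}

```text
time: 9.1
tcp_pos: [592.8, -212.9, 172.5]
ee_rot: [0.601, 0.8, 0.0, -0.001]
contact_force: [-0.3, 0.9, 0.6]
finger_gap: 93.9
finger_force: 0.0
```

```bash
python3 - <<'E'
from h import *
plan(5,-28,3)
look(26);im=look(26)
a=cv2.resize(im[170:240,270:370],None,fx=5,fy=5,interpolation=cv2.INTER_CUBIC)
T=env.grab_frame("top");b=cv2.resize(T[155:255,250:375],None,fx=4,fy=2.4,interpolation=cv2.INTER_CUBIC)
cv2.imwrite("pics/fin.png",np.vstack([a,b]))
E
```

```text
t 9.1 tcp [ 592.8 -212.9  172.5] block xy 4.9 -285.9 F [-0.3  0.9  0.6] gap 93.93943468236229
shift [ 0.644  -0.0012  0.4247] turn [-0.0007 -0.0009 -0.0018]
band [294.8 212. ] 43 block 81.7 -3.5
band [343.  211.8] 40 block -68.2 -3.9
band [309.5 204. ] 8 block 35.9 -46.9
band [294.8 212. ] 43 block 81.7 -3.5
band [343.  211.8] 40 block -68.2 -3.9
```

View pics/fin.png

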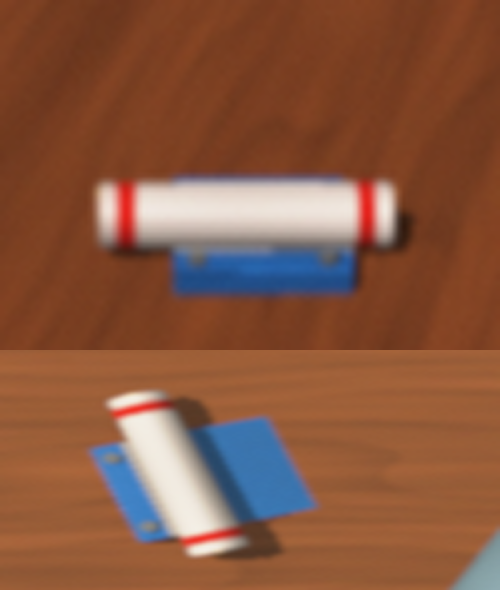

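The roller lies still in the groove, parallel to it. Its bands at (126,213) and (367,213) are both clear of the block ends, and the hand is away.

```bash
python3 -c "
from cell import env
print(env.hand_in())"
```

```text
the job is handed in; nothing more can be done
None
```

The roller was pushed up the ramp without being gripped or lifted; the last pictures show it lying still in the V-block's groove with both ends sticking out, the hand is well clear, and the job was handed in at about 9 s of robot time (no verdict was returned).

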